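Close the modelling case by tucking its cover under the lip

ROBOT

A 6-joint arm with a two-finger parallel gripper is mounted at the origin on the work surface. World frame = base frame: x ahead of the robot, y to its left, z up, the work surface at z = 0. Lengths are in mm, angles in rad, forces in N, time in s.
With the tool pointing down it reaches from about 400 to 925 mm from the base axis. Payload 12.5 kg.
Tool frame: the origin (TCP) lies at the very end of the fingers, on their centre line; the grasp point (between the pads) lies 19 mm behind it (env.grasp_offset is the distance from the TCP to the grasp point, in mm); z points along the fingers, y is the direction in which the jaws open and shut (so a half turn about z gives the same grasp; the last joint's range is limited). The gripper opens to 95 mm and grips with 3 to 60 N. Pads are 20 mm wide; open, the fingers measure 119 mm over their backs; the gripper's body (75 mm by 180 mm) begins 59 mm behind the grasp point.
Start: joints at [1.059, 0.491, 1.559, -0, 1.092, -0.106], TCP at [246.707, 574.267, 214.661] pointing down, gripper open.
Joint ranges: [-3.1, 3.1], [-0.84, 2.19], [0.05, 2.79], [-1.13, 4.28], [0.06, 2.93], [-2.69, 2.69]. Speed limits (rad/s): [2.22, 2.22, 2.79, 3.14, 3.14, 3.14].

INTERFACE

Orientations are given as [roll, pitch, yaw] about the fixed x, y, z axes, in that order (R = Rz(yaw) Ry(pitch) Rx(roll)).
In Python, from cell import env gives the robot as it stands. The module is installed in compiled form; this text tells all that it offers.
- The arm moves only by the shell command python3 -m pendant 'ROWS'. ROWS is JSON, one flat list of numbers, 5 for each row, row after row: the shift along the tool's x, y, z as a fraction of full scale, then the turn about the tool's z as a fraction of full scale, then the gripper's target within -1 to 1 (shut at 1, half-way at 0, fully open at -1). In form: [x, y, z, turn, grip, x, y, z, turn, grip, ...]. A call has 1 to 10 rows; each row shifts and turns the commanded pose from where the row before left it, along the tool's axes as they then stand; what a row does not reach is not made up. Full scale, the value 1, is 0.4 m for a shift and 180 degrees for a turn. A row lasts 1/8 s, in which the tool goes at most 62.5 mm and 10.7 degrees, less where a joint would pass 70% of its speed; a pose out of reach is approached as far as the arm can. A call with a number of a shift or a turn outside -1 to 1 is refused whole. A call with a gripper value outside its range is refused whole. The fingers move at their own pace and stop on an object; the grip force is fixed at half the most. Time passes only in rows, so rows that do not move let the fingers close. It gives the time, the measured TCP pose, the force and the opening at its end, in the units of the state.
- env.state(): the state, without advancing time (a new reading comes with each control period).
- env.read_camera(name): name is "scene" or "top"; returns the picture (384x512x3 uint8, red, green, blue); there is no depth.
- env.camera_model(name): a dict with "fx", "fy", "cx", "cy" (pixels), "k1" (the pictures are not rectified: a ray, as slopes to the right and down, at radius r is drawn at 1 + k1 r^2 times it, then the intrinsics apply), "view" (4x4, takes a point from world to camera coordinates). Camera axes: x right, y down, z forward; pixel columns grow to the right and rows downward; lengths in mm; the calibration is good to about 2 mm. A picture is of the moment at which its call begins. camera_model takes no time and is no camera call.
- env.job_done(): hands the job in, once; it reports no verdict.
Trained networks look in the newest picture that a camera, given by its name, has taken for a name from the list of things; names that differ only in an ending like _2 or _b are one class to them, and where a whole thing is asked for, a point or a joint stands for the part that bears it (a point fixed in the world has none). Each returns a list of dicts, best first, with "confidence" (0 to 1); they miss things now and then, are a little off and sometimes report something else, mostly with a low value. They report only what shows in the picture. A call takes as long as a camera call. They do not tell look-alikes from the thing itself.
- env.masks_of(thing, camera): "region" (384x512 bool, what is visible of it).
- env.landmark_of(thing, camera): "xyz" ([x, y, z] in mm, in world coordinates, good to about 4 mm: a listed point, or the origin of a listed thing).
The state is a dict: "t": time; "joints": joint angles; "qvel": joint speeds; "tau": joint torques, N m; "eef_pos": TCP position; "tcp_rot": TCP orientation; "ft_force": force on the tool from outside, world axes, zero at the start; "moment": the same for the moment, N m; "opening": opening from 0.0 (shut) to 1.0 (fully open).
Only numpy, scipy, OpenCV 4.12 (cv2) and the standard library are available. Lean on these libraries where they do the work, as an engineer would, in place of code of your own. Each camera call takes 0.05 s, during which the arm holds its last target.

TASK

Close the small plywood modelling case with your fingertips: fold its standing springy cover over the tray and, while keeping it pressed down, push it forward by its raised rib until its edge is tucked fully home beneath the retaining lip, so that it stays shut when you let go. Only press and push, gently: do not pinch the cover, do not lift or shove the case, and leave the stick inside and all the other things on the table where they are.

Things in the scene. Friction and masses are not known exactly. Their poses are not given: they have to be found in the camera images.
- case: open plywood case holding a clay block, 186 (x) x 150 (y) x 76 mm, 3.2 kg, loose on the table (an outside push of about 15 N shoves it). Origin at the underside, under the middle of the tray; its own +x points from the hinge side (facing the robot, give or take 0.5 rad) to the lip side, z up. Case walls are 56 mm high; the back board on the lip side is 76 mm high and carries the lip
- cover (a joint): fold angle of the cover, rad: 0 = lying flat over the tray, grows as it opens (about 1.6 to 1.9 at the start, standing up; stop at 2.0). The cover is a plywood panel 5 mm thick and 126 mm wide (along the case's y) that reaches from 4 to 136 mm from the hinge axis. Its hinge is springy: let go when flat, it rises again (holding it down takes about 1 N at the rib) unless its edge is beneath the lip, where it rests against the lip at about 0.03 rad
- slide (a joint): how far the hinge, and the cover with it, has slid along the case's +x in its slotted guides, m: 0 = back, 0.026 = home, at the stop (0 to 0.003 at the start). Sliding takes about 5 N and it stays where it is left. Fold with the slide back, otherwise the edge comes down on top of the lip
- cover_hinge (a point): point on the cover's hinge axis, in the middle of its width; the axis runs along the case's y, 63.5 mm above the table. At slide 0 it lies at x = -80 mm in the case frame
- cover_rib (a point): foot of the raised rib on the outer face of the cover (the face turned to the robot while the cover stands, the upper face once it lies flat), at mid width, on the rib's hinge-side face, 100 mm from the hinge axis. The rib is a wooden strip 70 mm long across the cover, 8 mm thick and 12 mm high. Flat, the cover's upper face is 66 mm above the table
- cover_edge (a point): middle of the cover's free edge, 136 mm from the hinge axis
- lip_edge (a point): middle of the lower front edge of the retaining lip, 68 mm along the case's +x from its origin and 70 mm above the table. The lip is a 6 mm thick, 150 mm wide strip that reaches 20 mm out from the back board towards the hinge; with slide 0 the flat cover ends 12 mm short of it, and home it reaches 14 mm beneath it
- stick: wooden modelling stick, 100 mm long, 10 mm thick, lying loose inside the case near its hinge side; leave it there
- pump_bottle: white pump bottle, 62 mm across, 162 mm tall, beside the case; bystander, origin at the underside
- bowl: clear plastic bowl, 110 mm across, 50 mm tall, beside the case; bystander, origin at the underside
- clay_cup: clay cup, 70 mm across, 60 mm tall, near a hinge-side corner of the case; bystander, origin at the underside
- clay_foot: small waisted clay foot, 60 mm across, 35 mm tall, near the other hinge-side corner; bystander, origin at the underside
- rolling_pin: wooden rolling pin, 290 mm long, 38 mm thick, lying beyond the lip side of the case; bystander, origin on its underside
- sprayer: clear spray bottle with a lilac head, 60 mm across, 160 mm tall; bystander, origin at the underside
Things that resemble listed ones, but are neither listed nor needed, are in the scene too. Leave any red look-alike of the case alone.

How it is judged (in metres and radians):
On the way, in this order (a step that is already met when the one before it is completed fails the run):
1. the cover is folded down over the tray (value of joint cover below 0.15 rad), for 0.1 s.
2. its edge is tucked beneath the lip (value of joint slide above 0.02 m and value of joint cover below 0.06 rad), for 0.2 s.
At the end, for the whole second after the job is handed in: the cover lies flat to within 0.06 rad with its slide past 20 mm of 26 (edge at least 8 mm beneath the lip) and stays so with the hand away; the case is at rest within 25 mm of where it stood, the stick within 40 mm, the rolling pin within 50 mm and every other bystander within 30 mm of its start (all of step 2 and linear speed of case below 0.02 m/s and distance of case from where it was at the start of the episode below 0.025 m and distance of stick from where it was at the start of the episode below 0.04 m and distance of each of pump_bottle, bowl, clay_cup, clay_foot, sprayer from where it was at the start of the episode below 0.03 m and distance of rolling_pin from where it was at the start of the episode below 0.05 m); the robot touches nothing.
It fails at once if the case is lifted more than 8 mm (height (world z) of case above 0.008 m).
It fails at once if the case is shoved more than 25 mm (distance of case from where it was at the start of the episode above 0.025 m).
It fails at once if the cover or case is pinched or pressed with more than 35 N (contact force between the fingers and case above 35 N).
It fails at once if the stick is lifted out of the case (z of stick in the frame of case above 0.045 m).
It fails at once if another thing on the table is pushed, lifted or carried (distance of any of pump_bottle, bowl, clay_cup, clay_foot, sprayer from where it was at the start of the episode above 0.03 m or distance of rolling_pin from where it was at the start of the episode above 0.05 m).
It also fails if it takes over 42 s, if anything falls off the work surface, if the arm or the gripper's body presses on something with over 40 N, if the wrist force passes 120 N, or if a joint passes its speed limit or range.

## Working session

There is one attempt and no reset: what is moved stays moved. The work goes in short steps, Python scripts to look and compute and a shell command to move; the robot and the scene stay as the last step left them, time stands still between calls to the robot, and variables do not carry over. Pictures are saved under pics/ and viewed, and the job is handed in when it is done.

```bash
mkdir -p pics
cat > h.py <<'E'
import numpy as np,cv2
from cell import env
def save(cam,fn,crop=None,scale=1):
    im=env.read_camera(cam)
    np.save('/tmp/%s.npy'%cam,im)
    if crop: im=im[crop[1]:crop[3],crop[0]:crop[2]]
    im=cv2.resize(im,None,fx=scale,fy=scale,interpolation=cv2.INTER_CUBIC)
    cv2.imwrite('pics/'+fn,im[:,:,::-1]); return im
def proj(cam,p):
    m=env.camera_model(cam);q=np.array(m['view'])@np.r_[p,1.]
    x,y=q[0]/q[2],q[1]/q[2];f=1+m['k1']*(x*x+y*y)
    return m['fx']*x*f+m['cx'],m['fy']*y*f+m['cy']
def ray(cam,u,v):
    m=env.camera_model(cam)
    a=np.array([(u-m['cx'])/m['fx'],(v-m['cy'])/m['fy']]);s=a.copy()
    for _ in range(30): s=a/(1+m['k1']*(s@s))
    V=np.array(m['view']);R=V[:3,:3];o=-R.T@V[:3,3]
    return o,R.T@np.r_[s,1.]
def atz(cam,u,v,z):
    o,d=ray(cam,u,v);return o+d*(z-o[2])/d[2]
E
python3 - <<'E'
from h import *
save('scene','s0.png',scale=1.5);save('top','t0.png',scale=1.5)
for n in ['case','cover_hinge','cover_rib','cover_edge','lip_edge','clay_cup','clay_foot','pump_bottle','bowl','rolling_pin','sprayer','stick']:
  for c in ['scene','top']:
    for r in env.landmark_of(n,c)[:3]:
      print(n,c,np.round(r['xyz']),round(r['confidence'],2),np.round(proj(c,r['xyz'])))
print(env.state())
E
```

```text
case scene [ 211. -319.    3.] 0.95 [157. 149.]
case scene [612.  18.  -2.] 0.55 [269. 224.]
case top [ 215. -317.   -2.] 0.65 [391. 306.]
case top [615.  18.  -3.] 0.58 [274. 160.]
cover_hinge scene [539.  42.  64.] 0.8 [270. 195.]
cover_hinge scene [429. -52.  -5.] 0.74 [238. 184.]
cover_hinge scene [ 291. -299.   64.] 0.72 [161. 156.]
cover_hinge top [ 290. -301.   60.] 0.82 [393. 282.]
cover_hinge top [704. 176.  -2.] 0.75 [220. 128.]
cover_rib scene [531.  44. 167.] 0.96 [271. 177.]
cover_rib scene [ 193. -324.   67.] 0.66 [152. 135.]
cover_rib scene [531.  48. 201.] 0.53 [272. 171.]
cover_rib top [527.  51. 163.] 0.85 [261. 187.]
cover_rib top [ 194. -322.   67.] 0.81 [401. 319.]
cover_rib top [563.  43.   6.] 0.75 [265. 178.]
cover_edge scene [ 159. -331.   65.] 0.82 [149. 129.]
cover_edge scene [531.  50. 198.] 0.81 [273. 172.]
cover_edge scene [783. -49.  -4.] 0.44 [261. 275.]
cover_edge top [531.  48. 202.] 0.84 [262. 184.]
cover_edge top [ 159. -336.   63.] 0.72 [405. 332.]
lip_edge scene [ 148. -336.   71.] 0.8 [147. 126.]
lip_edge top [676.  -7.  71.] 0.85 [285. 134.]
li
[... 867 characters left out ...]
[270. 209.]
stick top [560.  45.   6.] 0.44 [264. 179.]
{'t': 1.3, 'joints': array([ 1.05942598e+00,  4.90892998e-01,  1.55894710e+00, -1.12494407e-05,
        1.09168916e+00, -1.05622331e-01]), 'qvel': array([-0.00029953,  0.00108199,  0.00011442,  0.00052153, -0.00069402,
        0.0010824 ]), 'tau': array([-1.48266176e-03, -6.12495732e+01, -2.58427030e+01,  6.92763040e-02,
        4.46234015e-02,  3.39386213e-05]), 'eef_pos': array([246.68410128, 574.25399239, 214.64905196]), 'tcp_rot': array([3.14153066e+00, 1.66119615e-05, 2.73584983e+00]), 'ft_force': array([-0.8958502 ,  0.09129356, -0.56396806]), 'moment': array([-0.00742274, -0.00815043, -0.05548544]), 'opening': 1.0009088425662502}
```

View pics/s0.png

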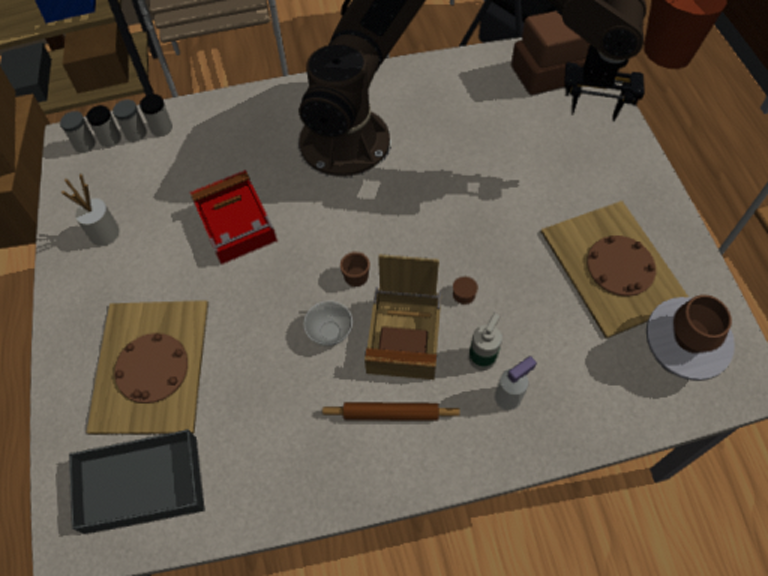

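View pics/t0.png

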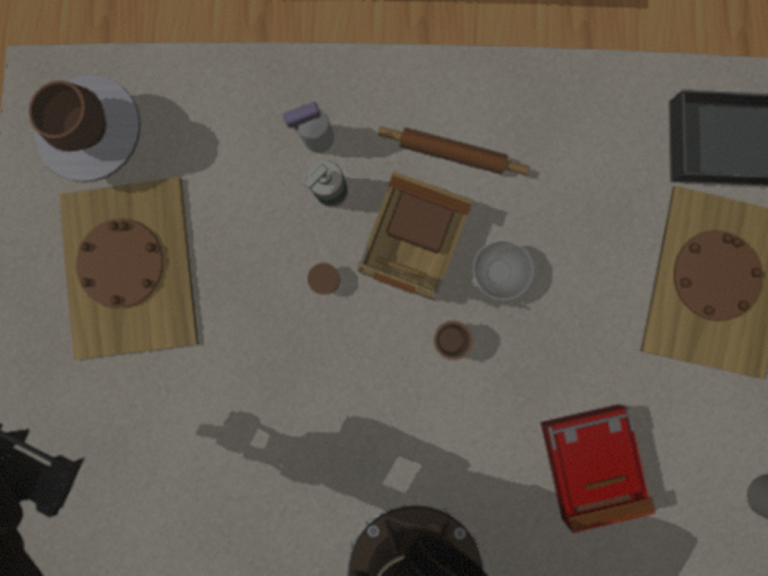

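Run:
```python
import numpy as np,cv2
for c,(a,b,x,y) in {'scene':(200,150,360,300),'top':(190,80,350,240)}.items():
    im=np.load('/tmp/%s.npy'%c)[b:y,a:x]
    cv2.imwrite('pics/c_%s.png'%c,cv2.resize(im,None,fx=3.7,fy=3.7,interpolation=cv2.INTER_CUBIC)[:,:,::-1])
```

```text
(no output)
```

View pics/c_scene.png

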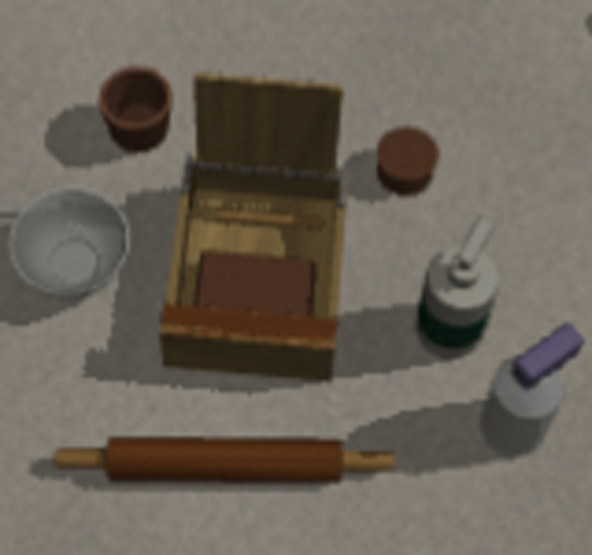

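View pics/c_top.png

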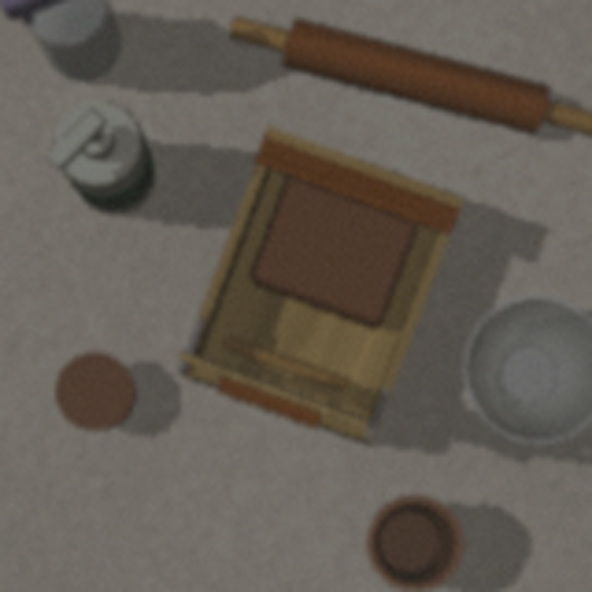

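Run:
```python
from h import *
# case pose fit: hinge (539,42) , case (613.5,18), lip (676,-7)
P=np.array([[539,42],[613.5,18],[676,-7]]);b=np.array([-79,0,68])
d=np.polyfit(b,P[:,0],1),np.polyfit(b,P[:,1],1)
print(d,np.arctan2(d[1][0],d[0][0]))
m=env.camera_model('top');V=np.array(m['view']);print(-V[:3,:3].T@V[:3,3])
m=env.camera_model('scene');V=np.array(m['view']);print(-V[:3,:3].T@V[:3,3])
# table-level/top points in top view: back board top ends (z=76); crop coords/3.7+off
f=lambda c,o:(c[0]/3.7+o[0],c[1]/3.7+o[1])
```

```text
(array([  0.93226889, 612.91831927]), array([-0.33254296, 16.44734249])) -0.34263364079922065
[ 457.43808021   33.53413426 1157.90210097]
[1252.55281526 -141.92718383 1381.15219192]
```

Run:
```python
from h import *
f=lambda cam,x,y,o,z:atz(cam,x/3.7+o[0],y/3.7+o[1],z)[:2]
A=f('top',268,130,(190,80),76);B=f('top',462,200,(190,80),76)
print('top back ends',A,B,np.linalg.norm(A-B))
C=f('scene',163,336,(200,150),76);D=f('scene',338,350,(200,150),76)
print('scene back top outer?',C,D,np.linalg.norm(C-D))
C2=f('scene',163,367,(200,150),0);D2=f('scene',333,379,(200,150),0)
print('scene bottom back',C2,D2,np.linalg.norm(C2-D2))
for a,b in((A,B),(C,D),(C2,D2)):
    d=(a-b) 
    if d[1]<0:d=-d
    n=np.array([d[1],-d[0]])/np.linalg.norm(d); print('phi',np.arctan2(n[1],n[0]),'origin',(a+b)/2-93*n)
# second detector reading
for n in ['cover_hinge','cover_rib','cover_edge','lip_edge','case','stick']:
  for c in ['scene','top']:
    for r in env.landmark_of(n,c)[:3]:
      p=r['xyz']
      if 500<p[0]<700 and abs(p[1])<80: print(n,c,np.round(p,1),round(r['confidence'],2))
```

```text
top back ends [723.5629912   53.64812494] [675.84447306 -85.93048385] 147.51015221269415
scene back top outer? [686.16695543 -79.7415401 ] [733.50431578  61.75462199] 149.20452261957175
scene bottom back [682.60424542 -82.47540371] [729.20863702  62.06659808] 151.86954795814208
phi -0.3294187765552238 origin [611.70429329  13.94367994]
phi -0.32284400602053553 origin [621.64029914  20.51217814]
phi -0.3119038762344208 origin [617.39359354  18.3346195 ]
cover_hinge scene [539.1  42.   63.5] 0.8
cover_rib scene [531.4  44.  167.1] 0.96
cover_rib scene [530.9  48.2 200.8] 0.53
cover_rib top [526.8  50.9 162.6] 0.85
cover_rib top [562.7  42.9   5.5] 0.75
cover_edge scene [531.2  50.  197.6] 0.81
cover_edge top [531.1  48.4 201.6] 0.84
lip_edge top [675.8  -6.6  71.2] 0.85
case scene [612.   17.8  -1.6] 0.55
case top [615.2  18.3  -2.7] 0.58
stick scene [562.2  36.6   8.2] 0.59
stick top [559.9  45.3   5.9] 0.44
```

```bash
python3 -m pendant '[0,0,0,-0.026,1, -0.06,-0.06,0,0,1, -0.06,-0.06,0,0,1, -0.06,-0.06,0,0,1, -0.06,-0.06,0,0,1, -0.06,-0.06,0,0,1, -0.06,-0.06,0,0,1, -0.06,-0.06,0,0,1, -0.06,-0.06,0,0,1, -0.06,-0.06,0,0,1]'
```

```text
t: 3.15
eef_pos: [383.1, 299.8, 214.8]
tcp_rot: [3.141, 0.0, 2.818]
ft_force: [0.6, -0.1, 1.0]
opening: 0.023
```

```bash
python3 -m pendant '[-0.0575,-0.061,0,0,1, -0.0575,-0.061,0,0,1, -0.0575,-0.061,0,0,1, -0.0575,-0.061,0,0,1, -0.0575,-0.061,0,0,1, -0.0575,-0.061,0,0,1, -0.0575,-0.061,0,0,1, -0.0575,-0.061,0,0,1, 0,0,0.08,0,1, 0,0,0.08,0,1]'
python3 - <<'E'
from h import *
save('scene','s1.png',(200,130,360,270),4.5);save('top','t1.png',(190,100,350,240),4.5)
E
```

```text
t: 4.4
eef_pos: [495.3, 56.6, 150.1]
tcp_rot: [3.141, 0.001, 2.816]
ft_force: [0.8, -0.2, -0.0]
opening: 0.004
```

View pics/s1.png

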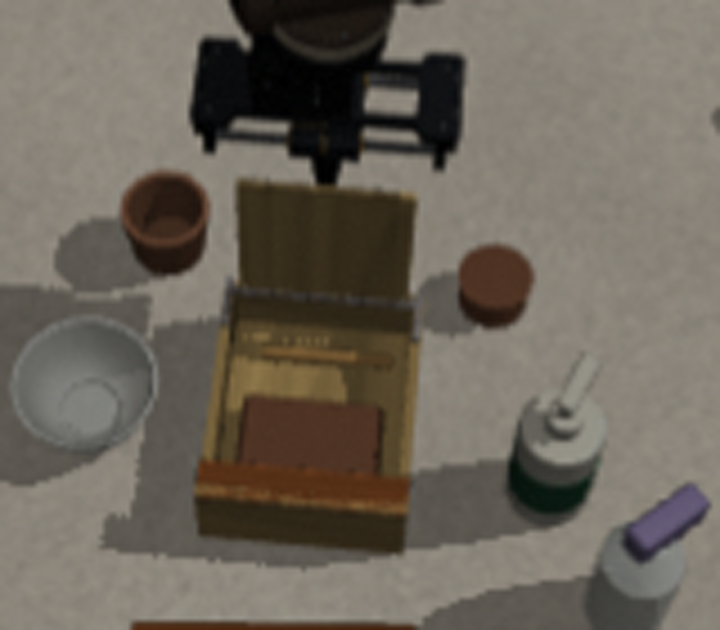

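View pics/t1.png

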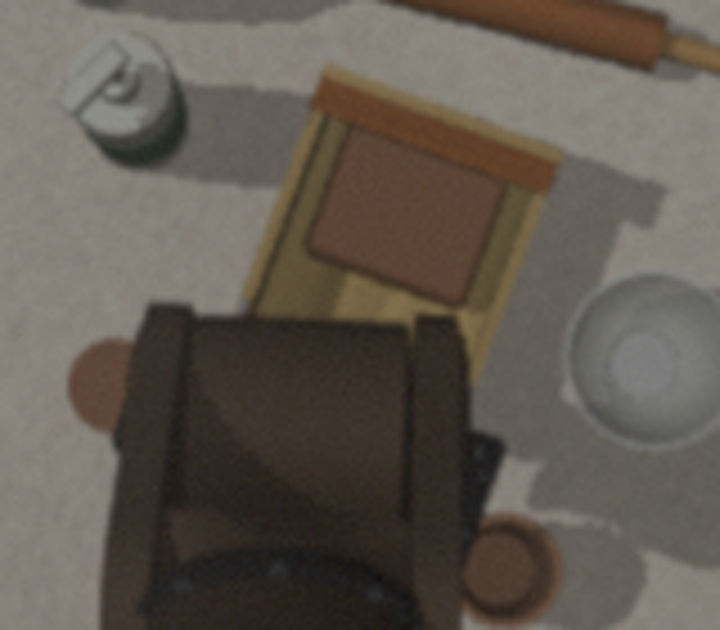

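```bash
python3 -m pendant '[-0.028,0,0.006,0,1, -0.028,0,0.006,0,1, -0.022,0,0.003,0,1, -0.022,0,0.003,0,1, -0.022,0,0.003,0,1]'; python3 -m pendant '[-0.024,0,0.007,0,1, -0.024,0,0.007,0,1, -0.024,0,0.008,0,1]'
python3 - <<'E'
from h import *
save('scene','s2.png',(200,130,360,270),4.5)
E
```

```text
t: 5.12
eef_pos: [541.8, 41.4, 142.3]
tcp_rot: [3.141, 0.0, 2.818]
ft_force: [-0.7, 0.2, 0.6]
opening: 0.006
t: 5.5
eef_pos: [568.9, 32.2, 133.0]
tcp_rot: [-3.142, -0.001, 2.817]
ft_force: [-1.4, 0.6, -0.2]
opening: 0.007
```

View pics/s2.png

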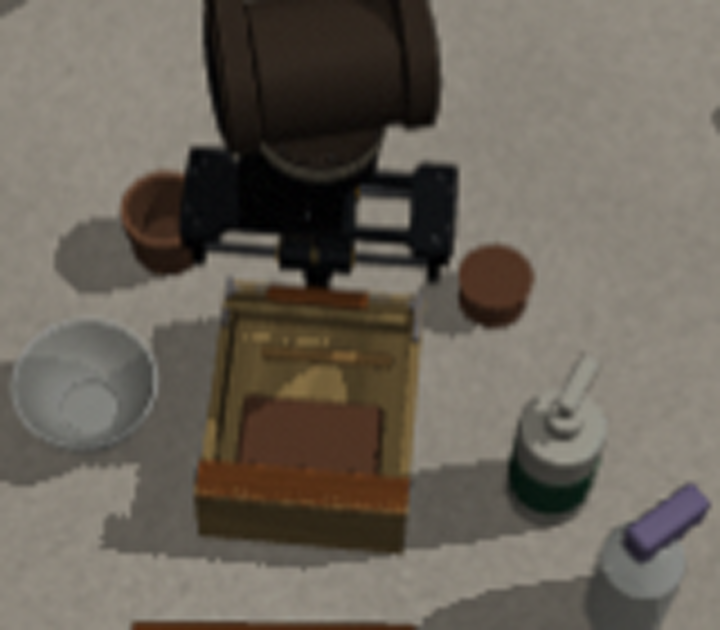

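```bash
python3 -m pendant '[-0.018,0,0.014,0,1, -0.018,0,0.014,0,1, -0.0165,0,0.02,0,1, -0.0165,0,0.02,0,1]'; python3 -m pendant '[-0.011,0,0.024,0,1, -0.011,0,0.024,0,1]'
python3 - <<'E'
from h import *
save('scene','s3.png',(200,130,360,270),4.5)
E
```

```text
t: 6.05
eef_pos: [594.9, 23.5, 105.6]
tcp_rot: [-3.142, -0.0, 2.817]
ft_force: [-1.7, -0.0, 0.1]
opening: 0.005
t: 6.3
eef_pos: [603.1, 20.7, 86.3]
tcp_rot: [3.142, -0.0, 2.817]
ft_force: [-0.3, -0.2, 0.8]
opening: 0.006
```

View pics/s3.png

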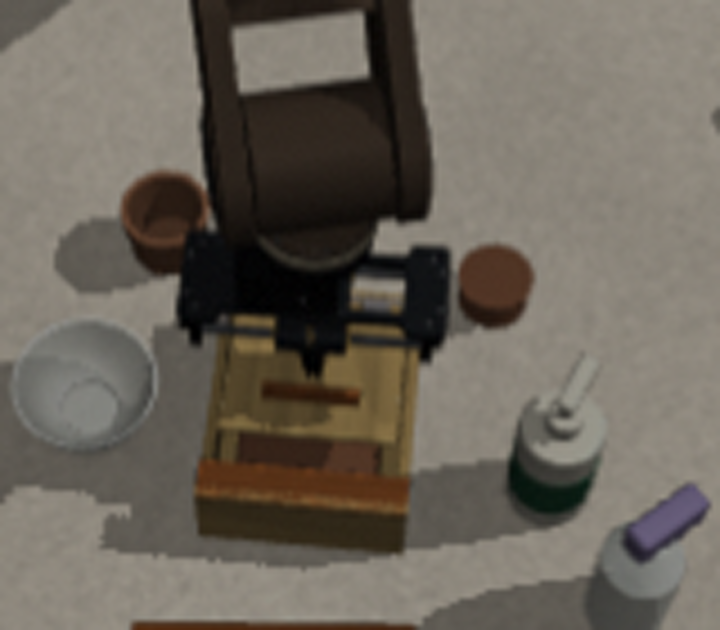

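```bash
python3 -m pendant '[-0.004,0,0.017,0,1, -0.004,0,0.017,0,1, -0.004,0,0.013,0,1]'; python3 -m pendant '[0,0,0.003,0,1]';python3 -m pendant '[0,0,0,0,1]'
```

```text
t: 6.72
eef_pos: [607.5, 19.3, 67.9]
tcp_rot: [3.141, -0.0, 2.818]
ft_force: [-1.5, 0.1, 1.1]
opening: 0.007
t: 6.85
eef_pos: [607.6, 19.3, 66.7]
tcp_rot: [3.141, -0.0, 2.817]
ft_force: [-0.9, 0.1, 1.8]
opening: 0.004
t: 6.98
eef_pos: [607.6, 19.3, 67.1]
tcp_rot: [3.141, 0.0, 2.817]
ft_force: [-0.4, -0.4, 0.7]
opening: 0.005
```

```bash
python3 -m pendant '[0,0,0.0025,0,1, 0,0,0,0,1]';python3 -m pendant '[0,0,0.0025,0,1, 0,0,0,0,1]'
python3 - <<'E'
from h import *
save('scene','s4.png',(200,130,360,270),4.5)
E
```

```text
t: 7.22
eef_pos: [607.7, 19.2, 66.2]
tcp_rot: [3.141, 0.0, 2.817]
ft_force: [0.5, 0.1, 0.9]
opening: 0.005
t: 7.48
eef_pos: [607.7, 19.3, 65.5]
tcp_rot: [3.141, 0.001, 2.817]
ft_force: [-1.3, 1.0, 6.4]
opening: 0.004
```

View pics/s4.png

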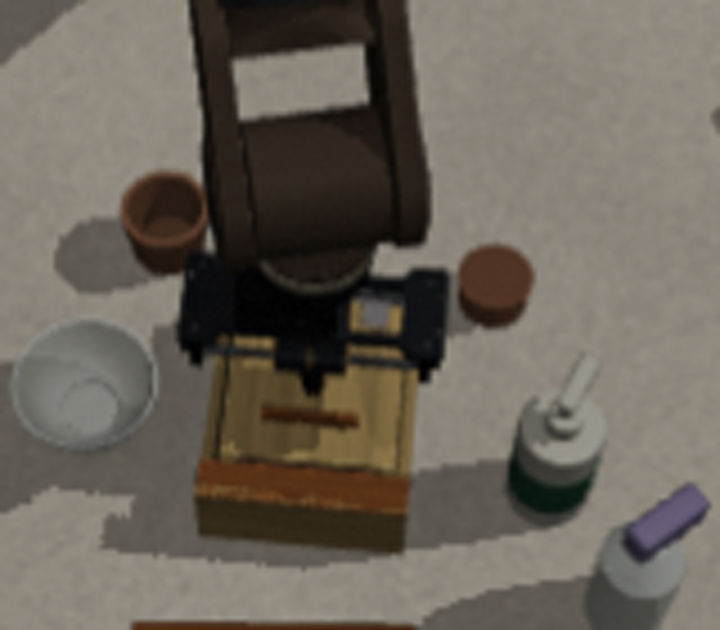

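```bash
python3 -m pendant '[-0.015,0,0,0,1, -0.015,0,0,0,1, -0.01,0,0,0,1]';python3 -m pendant '[-0.0075,0,0,0,1, 0,0,0,0,1]';python3 -m pendant '[-0.0075,0,0,0,1, 0,0,0,0,1]'
```

```text
t: 7.9
eef_pos: [622.3, 14.3, 65.2]
tcp_rot: [-3.142, -0.001, 2.817]
ft_force: [-4.3, 2.1, 5.8]
opening: 0.003
t: 8.15
eef_pos: [625.2, 13.3, 65.2]
tcp_rot: [-3.142, -0.001, 2.817]
ft_force: [-3.1, 0.3, 5.5]
opening: 0.005
t: 8.4
eef_pos: [627.9, 12.4, 65.2]
tcp_rot: [-3.141, -0.001, 2.817]
ft_force: [-3.3, 1.1, 6.1]
opening: 0.003
```

```bash
python3 -m pendant '[-0.0075,0,0,0,1, 0,0,0,0,1]';python3 -m pendant '[-0.0075,0,0,0,1, 0,0,0,0,1]'
python3 - <<'E'
from h import *
save('scene','s5.png',(200,130,360,270),4.5)
E
```

```text
t: 8.65
eef_pos: [630.7, 11.4, 65.2]
tcp_rot: [-3.141, -0.001, 2.817]
ft_force: [-3.1, -0.4, 6.0]
opening: 0.006
t: 8.9
eef_pos: [633.6, 10.4, 65.2]
tcp_rot: [-3.141, -0.001, 2.817]
ft_force: [-3.9, 0.5, 6.6]
opening: 0.005
```

View pics/s5.png

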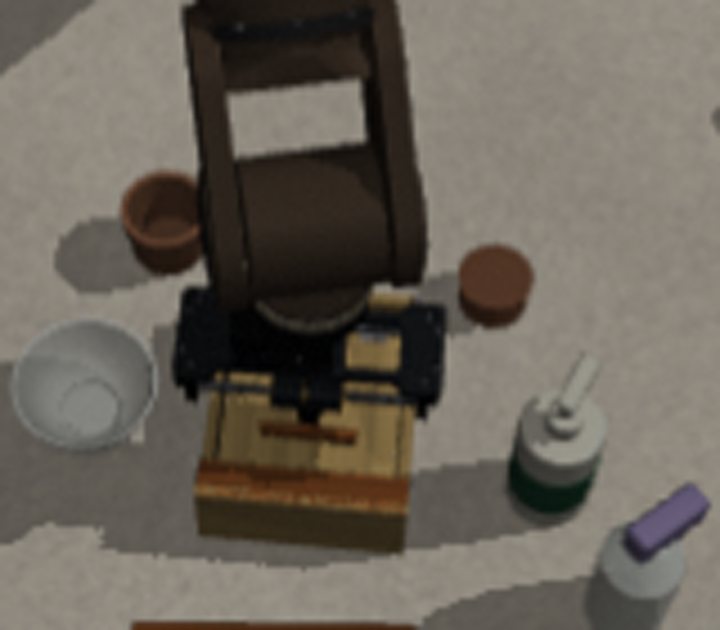

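```bash
python3 -m pendant '[-0.0075,0,0,0,1, 0,0,0,0,1]';python3 -m pendant '[-0.0075,0,0,0,1, 0,0,0,0,1]'
python3 - <<'E'
from h import *
save('scene','s6.png',(240,190,310,270),7.5)
for r in env.landmark_of('cover_rib','scene')[:3]+env.landmark_of('cover_hinge','scene')[:3]+env.landmark_of('lip_edge','scene')[:2]: print(r['xyz'],r['confidence'])
E
```

```text
t: 9.2
eef_pos: [636.4, 9.5, 65.2]
tcp_rot: [-3.141, -0.001, 2.818]
ft_force: [-4.1, 0.6, 5.3]
opening: -0.0
t: 9.45
eef_pos: [639.2, 8.5, 65.2]
tcp_rot: [-3.141, -0.001, 2.818]
ft_force: [-5.0, -0.3, 6.0]
opening: 0.003
[648.4, 3.9, 67.7] 0.8
[703.0, 175.1, 3.8] 0.74
[192.8, -318.2, 68.7] 0.72
[292.0, -300.0, 67.2] 0.87
[554.5, 38.1, 61.8] 0.65
[612.3, 16.1, -3.5] 0.74
[675.2, -8.6, 73.0] 0.73
```

View pics/s6.png

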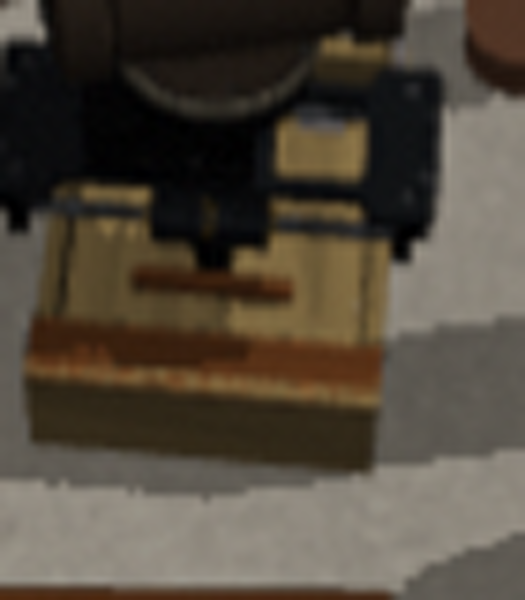

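```bash
python3 -m pendant '[-0.0075,0,0,0,1, 0,0,0,0,1]';python3 -m pendant '[-0.0075,0,0,0,1, 0,0,0,0,1]';python3 -m pendant '[-0.005,0,0,0,1, 0,0,0,0,1]'
python3 - <<'E'
from h import *
save('scene','s7.png',(240,190,310,270),7.5)
for r in env.landmark_of('cover_rib','scene')[:3]+env.landmark_of('cover_hinge','scene')[:3]+env.landmark_of('lip_edge','scene')[:2]: print(r['xyz'],r['confidence'])
E
```

```text
t: 9.9
eef_pos: [642.1, 7.5, 65.2]
tcp_rot: [-3.141, -0.001, 2.818]
ft_force: [-4.9, 0.3, 6.9]
opening: 0.003
t: 10.15
eef_pos: [644.9, 6.6, 65.2]
tcp_rot: [-3.141, -0.001, 2.818]
ft_force: [-4.6, 0.3, 6.4]
opening: 0.006
t: 10.4
eef_pos: [645.1, 6.5, 64.8]
tcp_rot: [-3.141, -0.005, 2.818]
ft_force: [-10.4, 2.2, 6.9]
opening: 0.005
[194.3, -322.1, 70.7] 0.98
[658.4, 2.5, 66.7] 0.77
[291.7, -302.2, 67.4] 0.85
[559.2, 38.8, 62.1] 0.82
[657.7, -1.1, 66.1] 0.57
[676.0, -5.6, 71.2] 0.95
[148.2, -337.7, 72.2] 0.85
```

View pics/s7.png

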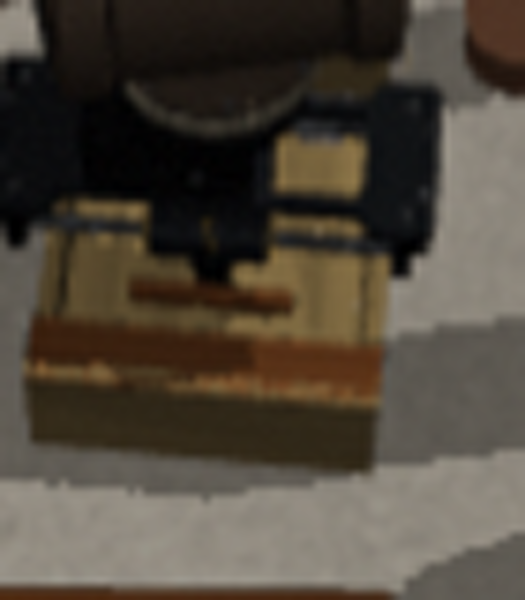

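```bash
python3 -m pendant '[0.004,0,-0.001,0,1, 0.001,0,-0.003,0,1, 0,0,-0.01,0,1, 0,0,-0.05,0,1, 0,0,-0.1,0,1, 0,0,-0.1,0,1, 0.1,0,-0.05,0,1, 0.1,0,0,0,1, 0.1,0,0,0,1, 0.1,0,0,0,1]'
python3 - <<'E'
from h import *
save('scene','s8.png',(200,130,360,270),4.5);save('top','t8.png',(190,80,350,220),4.5)
for c in ('scene','top'):
  for n in ['cover_rib','cover_hinge','lip_edge','case','clay_cup','clay_foot']:
    for r in env.landmark_of(n,c)[:3]:
      if r['xyz'][0]>400: print(n,c,r['xyz'],r['confidence'])
E
```

```text
t: 11.85
eef_pos: [493.1, 57.8, 191.0]
tcp_rot: [3.141, 0.002, 2.817]
ft_force: [-0.8, 0.4, -1.1]
opening: 0.003
cover_rib scene [658.3, 1.6, 71.1] 0.75
cover_rib scene [557.8, -143.6, -0.3] 0.32
cover_hinge scene [558.8, 35.7, 63.5] 0.78
cover_hinge scene [559.6, -145.7, 0.6] 0.32
lip_edge scene [677.6, -8.0, 71.6] 0.97
case scene [613.7, 18.0, 3.5] 0.85
clay_cup scene [427.3, -51.9, -4.4] 0.69
clay_cup scene [657.5, -0.0, 70.9] 0.29
clay_foot scene [539.7, 183.1, -0.8] 0.61
cover_rib top [652.5, 9.0, 68.1] 0.75
cover_hinge top [562.3, 33.9, 63.4] 0.56
cover_hinge top [781.0, -54.9, 1.0] 0.27
lip_edge top [673.0, -6.1, 69.8] 0.72
case top [615.0, 17.8, -3.1] 0.98
clay_cup top [430.3, -53.6, -1.0] 0.64
clay_cup top [654.4, 7.0, 71.3] 0.48
clay_foot top [535.4, 179.4, 3.4] 0.72
```

View pics/s8.png

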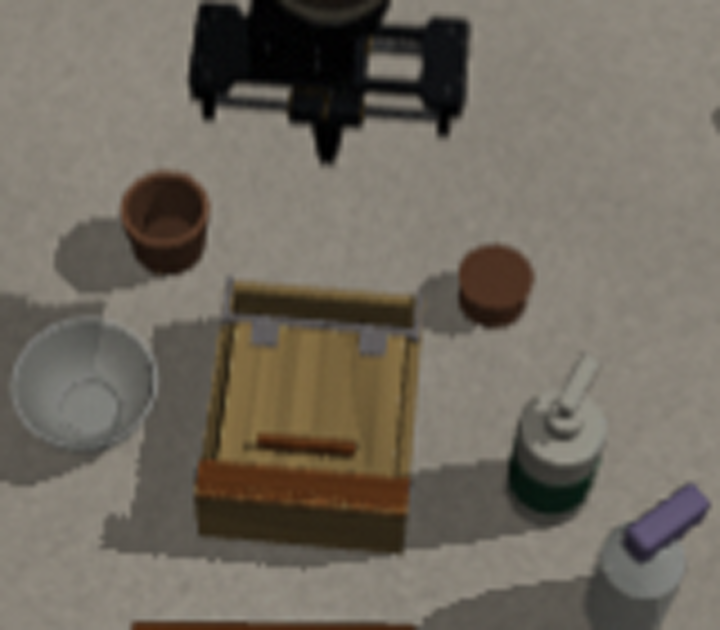

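View pics/t8.png

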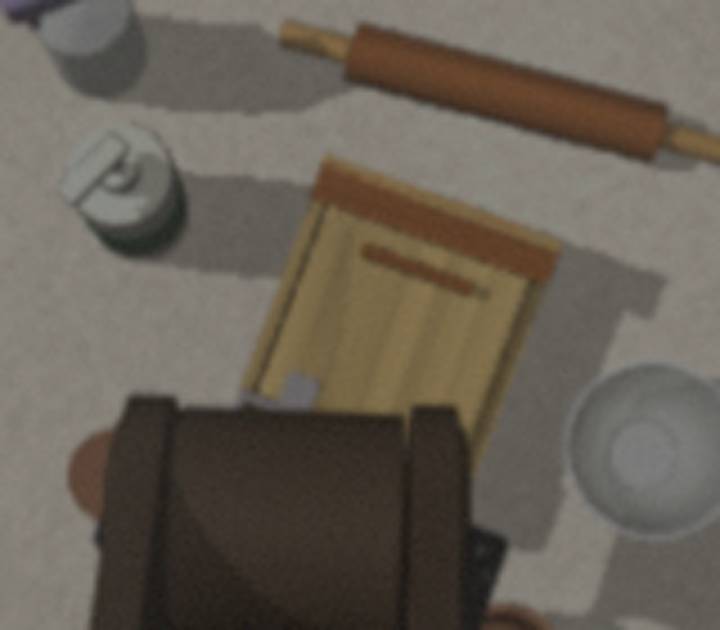

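Run:
```python
from h import *
u=np.array([.9476,-.3194]);O=np.array([614,17.])
f=lambda cam,x,y,o,z:(atz(cam,x/4.5+o[0],y/4.5+o[1],z)[:2]-O)@u
t=(190,80);s=(200,130)
print('top: back',f('top',445,202,t,76),'lip front',f('top',432,240,t,76),'rib ctr',f('top',418,270,t,78))
print('scene: lip front',f('scene',306,474,s,76),'back',f('scene',306,502,s,76),'rib ctr',f('scene',307,440,s,78),'hinge line',f('scene',322,323,s,66))
save('scene','s9.png',(235,190,300,250),9)
```

```text
top: back 91.19988873981025 lip front 67.29933049484706 rib ctr 47.37686238038664
scene: lip front 73.72928281497938 back 95.0529717576278 rib ctr 48.304840109586976 hinge line -53.08782676046962
```

View pics/s9.png

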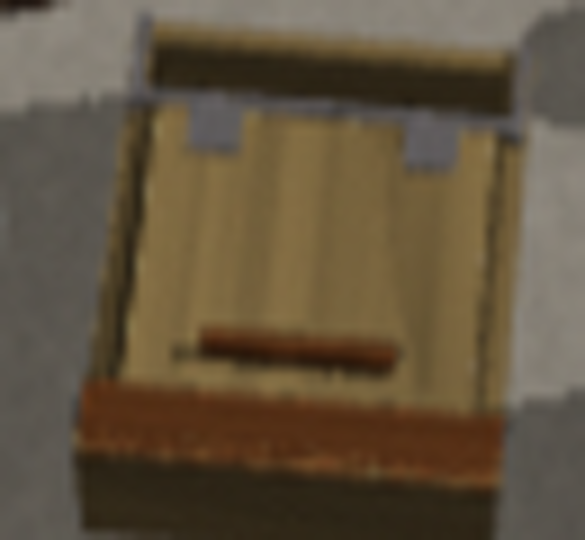

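```bash
python3 -c "
from cell import env
print(env.job_done());s=env.state();print(s['t'],s['ft_force'])"
```

```text
the job is handed in; nothing more can be done
None
the job is handed in; nothing more can be done
```

The plywood case is closed. I folded the cover down with shut fingertips on the hinge side of the rib, held it flat with about 6 N, and pushed the rib forward until it hit a stop. I then let go, moved the hand away and handed the job in at about 12 s. No verdict is reported.

**Force:** pushing took 3–5 N along the slide, rising to about 10.5 N when the fingers stopped advancing. I took that as the home stop, well below what would shove the case. After I backed off, the wrist force was back to about zero.

**Pictures after release:** the cover lies flat under the lip with the hand clear, and it stayed so through the last picture. The case, cup and foot read within about 5 mm of where they started, within the detector's noise. The bottle, bowl and rolling pin look unmoved. The stick is covered and I did not see it again, and I did not check the sprayer afterwards.

**Checks that disagreed:** my own pixel measurements put the slide at roughly 24–27 mm, but single network readings ranged from 19 to 27 mm. The 19 mm one, from the rib in the top camera, would be short of the required 20 mm. I relied on the force stop and the pixel measurements.

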